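# Switch the edge-paint dispenser over to blue

## Task

Set the edge-paint dispenser up for blue: first press the orange cartridge's raised push-pull cap fully down until it snaps shut, then pull the blue cartridge's cap fully up until it snaps open, and last throw the red-knobbed selector lever from its middle notch into the notch on the blue cartridge's side. Leave the thread spool, polish tin and marker beside it where they are.

Things in the scene. Friction and masses are not known exactly. Their poses are not given: they have to be found in the camera images.
- dispenser: grey bench dispenser fixed to the counter, base 100 (x) x 250 (y) x 40 mm high; origin on the counter surface (z = 0) below the lever's middle, -x is its front (robot side), +y its left end. Its base spans x -40 to +60 mm. An aluminium quadrant plate (y +-60 mm, up to 116 mm high, at x -22 mm) stands behind the lever
- orange_cartridge: white upright cartridge, 45 mm diameter, with an orange band and an orange cap, fixed in one of the dispenser's two wells (dispenser frame x +22 mm, y +85 or -85 mm; which colour is in which well changes). Origin at the centre of its underside, 40 mm above the counter, z up; shoulder 62 to 70 mm above the origin, then a white neck 15 mm in diameter
- blue_cartridge: the same cartridge with a blue band and a blue cap, in the other well
- orange_cap (a joint): slide of the orange push-pull cap, m: 0 = pressed fully down (shut), 0.014 = pulled fully up (open), axis vertical. Snaps to either end; needs about 4 to 6 N to start it
- blue_cap (a joint): slide of the blue push-pull cap, the same: 0 = down (shut), 0.014 = up (open)
- orange_cap_top (a point): centre of the flat top of the orange cap. The cap is 26 mm tall, round: 31 mm diameter over its top 5 mm, 25 mm (ribbed 27 mm) below that. Pressed down, its top is 142 mm above the counter and there is a 6 mm gap from its lower rim to the shoulder; pulled up, 156 mm
- blue_cap_top (a point): centre of the flat top of the blue cap, same sizes
- lever (a joint): selector lever hinge, rad, about the dispenser's front-back axis: 0 = upright in the middle notch, +0.5 = notch on the left (+y of the dispenser), -0.5 = notch on the right (-y); it stops there. Sprung detents at -0.5, 0 and +0.5; the knob needs about 3 N sideways to move out of a notch
- lever_knob (a point): centre of the lever's red knob, 23 mm diameter, 30 mm tall, 104 mm from the hinge; hinge at dispenser frame x -34 mm, y 0, z 56 mm
- notch_left (a point): where the knob's centre is when the lever sits in the left notch (dispenser frame x -34, y +50, z 147 mm)
- notch_right (a point): where the knob's centre is when the lever sits in the right notch (y -50 mm)
- thread_spool: grey thread spool standing upright, 43 mm diameter, 55 mm tall, origin under its centre; leave alone
- polish_tin: dark red lidded polish tin lying flat, 77 mm diameter, 26 mm high, origin under its centre; leave alone
- marker: red and white marker pen lying on the counter, 17 x 135 x 16 mm, length along its y, origin under its centre; leave alone

How it is judged:
On the way, in this order (a step that is already met when the one before it is completed fails the run):
1. the orange cap is pressed down shut while the blue cap is not yet up and the lever still in the middle (value of joint orange_cap below 0.002 m and value of joint blue_cap below 0.0115 m and value of joint lever between -0.25 and 0.25 rad), for 0.2 s.
2. then the blue cap is pulled up open, the orange one staying shut and the lever still in the middle (value of joint orange_cap below 0.002 m and value of joint blue_cap above 0.0115 m and value of joint lever between -0.25 and 0.25 rad), for 0.2 s.
3. then the lever sits in the notch on the blue cartridge's side, orange cap down and blue cap up (value of joint orange_cap below 0.002 m and value of joint blue_cap above 0.0115 m and ((y of blue_cartridge in the frame of dispenser above 0 m and value of joint lever above 0.42 rad) or (y of blue_cartridge in the frame of dispenser below 0 m and value of joint lever below -0.42 rad))), for 0.2 s.
At the end, for the whole second after the job is handed in: orange cap fully down (joint under 2 mm), blue cap fully up (joint over 11.5 mm of 14), lever in the notch on the blue cartridge's side (within 0.08 rad of it), spool, tin and marker within 25 mm of where they stood (all of step 3 and distance of each of thread_spool, polish_tin, marker from where it was at the start of the episode below 0.025 m); the robot touches nothing.
It fails at once if the thread spool is shifted by more than 25 mm (distance of thread_spool from where it was at the start of the episode above 0.025 m).
It fails at once if the polish tin is shifted by more than 25 mm (distance of polish_tin from where it was at the start of the episode above 0.025 m).
It fails at once if the marker is shifted by more than 25 mm (distance of marker from where it was at the start of the episode above 0.025 m).
It fails at once if the lever is thrown into the notch on the orange cartridge's side ((y of blue_cartridge in the frame of dispenser above 0 m and value of joint lever below -0.42 rad) or (y of blue_cartridge in the frame of dispenser below 0 m and value of joint lever above 0.42 rad)).
It also fails if it takes over 48 s, if anything falls off the work surface, if the arm or the gripper's body presses on something with over 40 N, if the wrist force passes 120 N, or if a joint passes its speed limit or range.

## Robot

A 6-joint arm with a two-finger parallel gripper is mounted at the origin on a cart in front of the work surface, level with it; the furniture and walls round the work are solid. World frame = base frame: x ahead of the robot, y to its left, z up, the work surface at z = 0. Lengths are in m, angles in rad, forces in N, time in s.
With the tool pointing down it reaches from about 0.3 to 0.875 m from the base axis. Payload 6.4 kg.
Tool frame: the origin (TCP) lies midway between the tips of the shut fingers; the grasp point (between the pads) lies 19 mm behind it; z points along the fingers, y is the direction in which the jaws open and shut (so a half turn about z gives the same grasp; the last joint's range is limited). The gripper opens to 88 mm and grips with 3 to 60 N. Pads are 18 mm wide; open, the fingers measure 123 mm over their backs; the gripper's body (75 mm by 187 mm) begins 45 mm behind the grasp point.
Start: joints at [-1.497, 0.181, 1.607, -0, 1.354, -0.206], TCP at [0.159, -0.553, 0.239] pointing down, gripper open.
Joint ranges: [-2.99, 2.99], [-0.89, 2.07], [0.3, 2.58], [-1.14, 4.28], [0, 2.63], [-3.12, 3.12]. Speed limits (rad/s): [2.57, 2.57, 3.01, 3.14, 3.14, 3.14].

## Interface

Orientations are given as a rotation vector (axis times angle).
In Python, from station import r gives the robot as it stands.
- The arm moves only by the shell command python3 -m pendant 'ROWS' [OPENING] [FORCE]. ROWS is JSON, a list of rows, each an object of numbers: "tx", "ty", "tz": the shift along the world's x, y, z in units of 30 mm (1.0 is 30 mm); "ax", "ay", "az": the turn, a rotation vector about the world's x, y, z in units of 5 degrees (1.0 is 5 degrees). In form: [{"tx": .., "ty": .., "tz": .., "ax": .., "ay": .., "az": ..}, ...]. A call has 1 to 8 rows; each row is the pose to reach, as a shift and turn from the pose commanded when the call began; what a row does not reach only later rows make up. A row lasts 1/12 s, in which the tool goes at most 41.7 mm and 7.16 degrees, less where a joint would pass 70% of its speed; a pose out of reach is approached as far as the arm can. A call with a gripper value outside its range is refused whole. OPENING is the gripper's target within -1 to 1 (fully open at 1, half-way at 0, shut at -1), set as the call begins (- or left out, the last holds). The fingers move at their own pace and stop on an object; FORCE is the grip in N (left out, the last holds). Time passes only in rows, so rows that repeat a pose let the fingers close. It gives the time, the measured TCP pose, the force and the opening at its end, in the units of the state.
- r.sense(): the state, without advancing time (a new reading comes with each control period).
- r.grab_frame(name): name is "scene" or "top" or "wrist"; returns a dict with "color" (384x512x3 uint8, blue, green, red), "intrinsics" (3x3 intrinsics, pixels), "eye" and "attitude" of the camera in the world. Camera axes: x right, y down, z forward; pixel columns grow to the right and rows downward; lengths in m; the calibration is good to about 2 mm. A picture is of the moment at which its call begins. There is no depth.
- r.hand_in(): hands the job in, once; it reports no verdict.
Trained networks look in a picture, given as the dict that the camera call returned (one of the last four; its "shot" number tells which), for a name from the list of things; names that differ only in an ending like _2 or _b are one class to them, and where a whole thing is asked for, a point or a joint stands for the part that bears it (a point fixed in the world has none). Each returns a list of dicts, best first, with "confidence" (0 to 1); they miss things now and then, are a little off and sometimes report something else, mostly with a low value. They report only what shows in the picture. A call takes as long as a camera call.
- r.look_for(picture, target): "box" ([left, top, right, bottom] in pixels, round what is visible of it).
- r.pinpoint(picture, target): "centre" ([row, column] in pixels: a listed point, or the origin of a listed thing).
The state is a dict: "time_s": time; "q": joint angles; "qd": joint speeds; "joint_efforts": joint torques, N m; "position": TCP position; "tool_rot": TCP orientation; "ft_force": force on the tool from outside, world axes, zero at the start; "moment": the same for the moment, N m; "opening": opening from 0.0 (shut) to 1.0 (fully open).
Only numpy, scipy, OpenCV 4.12 (cv2) and the standard library are available. Lean on these libraries where they do the work, as an engineer would, in place of code of your own. Each camera call takes 0.05 s, during which the arm holds its last target. There are 200 camera calls.

## Working session

There is one attempt and no reset: what is moved stays moved. The work goes in short steps, Python scripts to look and compute and a shell command to move; the robot and the scene stay as the last step left them, time stands still between calls to the robot, and variables do not carry over. Pictures are saved under pics/ and viewed, about 8 in all and at most 12, crops included, and the job is handed in when it is done.

```bash
mkdir -p pics; cat > h.py <<'E'
import numpy as np, cv2
from station import r
from scipy.spatial.transform import Rotation as R
def att(c):
    a=np.array(c["attitude"],float)
    return a if a.shape==(3,3) else (R.from_rotvec(a).as_matrix() if a.size==3 else R.from_quat(a).as_matrix())
def ray(c,rc):
    K=np.array(c["intrinsics"]); d=att(c)@np.linalg.inv(K)@np.array([rc[1],rc[0],1.]); return np.array(c["eye"],float),d/np.linalg.norm(d)
def atz(c,rc,z):
    e,d=ray(c,rc); return e+d*(z-e[2])/d[2]
def tri(rays):
    A=sum(np.eye(3)-np.outer(d,d) for e,d in rays); b=sum((np.eye(3)-np.outer(d,d))@e for e,d in rays)
    p=np.linalg.solve(A,b); return p,[np.linalg.norm((np.eye(3)-np.outer(d,d))@(p-e))for e,d in rays]
def proj(c,p):
    q=np.array(c["intrinsics"])@att(c).T@(np.array(p)-c["eye"]); return q[:2]/q[2]
E
python3 - <<'E'
from h import *
np.set_printoptions(precision=3,suppress=True)
cs={n:r.grab_frame(n) for n in("scene","top","wrist")}
for n,c in cs.items(): print(n,c["eye"],np.array(c["attitude"]).tolist())
cv2.imwrite("pics/a.png",np.hstack([cv2.resize(cs[n]["color"],(400,300)) for n in("scene","top")]))
cv2.imwrite("pics/a.png",np.vstack([np.hstack([cv2.resize(cs[n]["color"],(400,300)) for n in("scene","top")]),np.hstack([cv2.resize(cs["wrist"]["color"],(400,300)),np.zeros((300,400,3),np.uint8)])]))
for t in["dispenser","orange_cartridge","blue_cartridge","orange_cap_top","blue_cap_top","lever_knob","notch_left","notch_right","thread_spool","polish_tin","marker"]:
    rs=[]
    for n in("scene","top"):
        p=r.pinpoint(cs[n],t)
        if p: print(t,n,np.array(p[0]["centre"]),p[0]["confidence"],len(p)); rs.append(ray(cs[n],p[0]["centre"]))
    if len(rs)>1: print("   ",*tri(rs))
E
```

```text
scene [-0.085  0.556  0.868] [-1.2717759539835227, 2.2779977447639688, -0.8965650293361752]
top [0.415 0.196 0.972] [-2.1686276108885023, 2.1431116524926397, -0.1473508810475856]
wrist [ 0.227 -0.533  0.384] [2.3259955920366964, -1.7507724239513167, -0.2491297150781749]
dispenser scene [225.6 272.1] 0.64 1
dispenser top [203.2 267.5] 0.74 1
    [ 0.511  0.159 -0.011] [np.float64(0.0007150382788287865), np.float64(0.0007150382788289009)]
orange_cartridge scene [217.9 235.8] 0.58 1
orange_cartridge top [185.1 231.7] 0.72 1
    [0.546 0.242 0.036] [np.float64(8.23970897434102e-05), np.float64(8.239708974339409e-05)]
blue_cartridge scene [196.7 300.1] 0.71 2
blue_cartridge top [199.1 306.9] 0.69 1
    [0.515 0.073 0.045] [np.float64(0.0013970427362219688), np.float64(0.0013970427362219205)]
orange_cap_top scene [187.8 235. ] 0.51 1
orange_cap_top top [175.8 229.1] 0.49 1
    [0.549 0.24  0.14 ] [np.float64(0.0026649836874907927), np.float64(0.0026649836874908166)]
blue_cap_top scene [169.2 303.5] 0.72 2
blue_cap_top top [195.5 317.2] 0.66 1
    [0.514 0.067 0.139] [np.float64(0.001450354
[... 218 characters left out ...]
ch_left top [206.7 247. ] 0.94 2
notch_right scene [185.2 299.2] 0.94 1
notch_right top [218.5 293.6] 0.67 1
    [0.466 0.115 0.151] [np.float64(0.0008299192948697082), np.float64(0.0008299192948697458)]
thread_spool scene [226.3 341.2] 0.88 1
thread_spool top [251. 322.] 0.88 1
    [0.399 0.035 0.021] [np.float64(0.004425396006044608), np.float64(0.004425396006044466)]
polish_tin scene [250.8 198.3] 0.94 1
polish_tin top [192.8 181.7] 0.85 2
    [0.531 0.358 0.003] [np.float64(0.0012282814832294332), np.float64(0.0012282814832295453)]
marker scene [254.  286.9] 0.73 1
marker top [244.5 255.8] 0.81 1
    [0.413 0.184 0.   ] [np.float64(0.00324753070456369), np.float64(0.0032475307045636143)]
```

View pics/a.png

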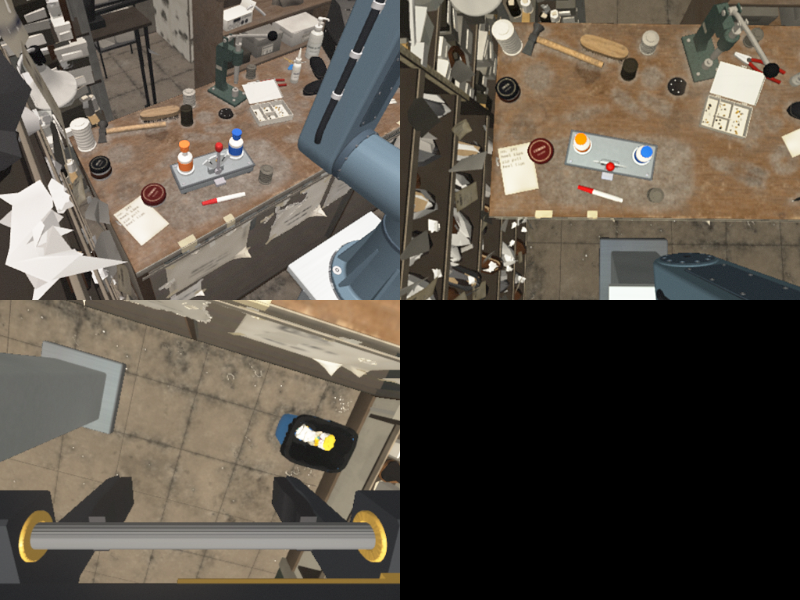

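```bash
python3 - <<'E'
from h import *
s=r.sense(); M=R.from_rotvec(s["tool_rot"]).as_matrix(); print(s["position"],M.round(3),s["opening"])
# fit dispenser pose (x,y,yaw) to measured points, yaw from cartridges
P=np.array([[.546,.242],[.515,.073],[.549,.240],[.514,.067],[.474,.16],[.466,.115],[.511,.159]])
Q=np.array([[22,85],[22,-85],[22,85],[22,-85],[-34,0],[-34,-50],[0,0]])/1e3
pc,qc=P.mean(0),Q.mean(0); a=np.angle(np.sum(((P-pc)@[1,1j])*np.conj((Q-qc)@[1,1j])))
Rz=np.array([[np.cos(a),-np.sin(a)],[np.sin(a),np.cos(a)]]);t=pc-Rz@qc
print(np.degrees(a),t,(Q@Rz.T+t-P).round(4))
print("notchL/R",Rz@[-.034,.05]+t,Rz@[-.034,-.05]+t)
E
```

```text
[ 0.15880678 -0.55266741  0.23874376] [[ 0.961  0.276  0.   ]
 [ 0.276 -0.961 -0.   ]
 [-0.     0.    -1.   ]] 1.0003097402581775
-10.444910309727831 [0.50919942 0.15839961] [[ 0.0002 -0.004 ]
 [ 0.0004 -0.0022]
 [-0.0028 -0.002 ]
 [ 0.0014  0.0038]
 [ 0.0018  0.0046]
 [ 0.0007  0.0004]
 [-0.0018 -0.0006]]
notchL/R [0.48482731 0.21373496] [0.4666983  0.11539199]
```

The mosaic shows the dispenser with the orange cap (raised) on the left at top-view pixel (582,140) and the blue cap at (645,155). The red knob is at (610,167), and the tin, marker and spool are around them. This matches the networks, so blue is on the −y side. I'll move to hover above orange and turn the jaws along the dispenser's x.

```bash
python3 -m pendant '[{"tz":1.4},{"tx":0.6,"ty":1.2,"tz":1.4,"az":1},{"tx":12.9,"ty":26.4,"tz":1.4,"az":12.7},{"tx":12.9,"ty":26.4,"tz":1.4,"az":12.7},{"tx":12.9,"ty":26.4,"tz":1.4,"az":12.7},{"tx":12.9,"ty":26.4,"tz":1.4,"az":12.7},{"tx":12.9,"ty":26.4,"tz":1.4,"az":12.7},{"tx":12.9,"ty":26.4,"tz":1.4,"az":12.7}]' -1 25
```

```text
invalid input
```

```bash
python3 -m pendant '[{"tx":0,"ty":0,"tz":1.3,"ax":0,"ay":0,"az":0},{"tx":0.6,"ty":1.2,"tz":1.4,"ax":0,"ay":0,"az":1.3},{"tx":1.2,"ty":2.4,"tz":1.4,"ax":0,"ay":0,"az":2.6},{"tx":1.8,"ty":3.6,"tz":1.4,"ax":0,"ay":0,"az":3.9},{"tx":2.4,"ty":4.8,"tz":1.4,"ax":0,"ay":0,"az":5.2},{"tx":3,"ty":6,"tz":1.4,"ax":0,"ay":0,"az":6.5},{"tx":3.6,"ty":7.2,"tz":1.4,"ax":0,"ay":0,"az":7.8},{"tx":4.2,"ty":8.4,"tz":1.4,"ax":0,"ay":0,"az":9.1}]' -1 25
```

```text
time_s: 1.92
position: [0.2852, -0.2989, 0.2808]
tool_rot: [2.695, 1.613, 0.0]
ft_force: [0.2, -0.3, 1.4]
opening: 0.419
```

```bash
python3 -m pendant '[{"tx":0.6,"ty":1.2,"tz":0,"ax":0,"ay":0,"az":1.2},{"tx":1.2,"ty":2.4,"tz":0,"ax":0,"ay":0,"az":2.4},{"tx":1.8,"ty":3.6,"tz":0,"ax":0,"ay":0,"az":3.6},{"tx":2.4,"ty":4.8,"tz":0,"ax":0,"ay":0,"az":3.6},{"tx":3,"ty":6,"tz":0,"ax":0,"ay":0,"az":3.6},{"tx":3.6,"ty":7.2,"tz":0,"ax":0,"ay":0,"az":3.6},{"tx":4.2,"ty":8.4,"tz":0,"ax":0,"ay":0,"az":3.6},{"tx":4.8,"ty":9.6,"tz":0,"ax":0,"ay":0,"az":3.6}]'
python3 -m pendant '[{"tx":0.6,"ty":1.2,"tz":0,"ax":0,"ay":0,"az":0},{"tx":1.2,"ty":2.4,"tz":0,"ax":0,"ay":0,"az":0},{"tx":1.7,"ty":3.6,"tz":0,"ax":0,"ay":0,"az":0},{"tx":2.2,"ty":4.8,"tz":0,"ax":0,"ay":0,"az":0},{"tx":2.6,"ty":5.3,"tz":0,"ax":0,"ay":0,"az":0},{"tx":2.6,"ty":5.3,"tz":0,"ax":0,"ay":0,"az":0},{"tx":2.6,"ty":5.3,"tz":0,"ax":0,"ay":0,"az":0}]'
python3 - <<'E'
from h import *
np.set_printoptions(precision=4,suppress=True)
c=r.grab_frame("wrist"); t=r.grab_frame("scene"); o=r.grab_frame("top")
s=r.sense(); print(s["position"],s["time_s"])
for n in["orange_cap_top","blue_cap_top","lever_knob","notch_left","notch_right","orange_cartridge","blue_cartridge"]:
    rs=[]
    for k,im in(("w",c),("s",t),("t",o)):
        p=r.pinpoint(im,n)
        if p: print(n,k,p[0]); rs.append(ray(im,p[0]["centre"]))
    if len(rs)>1: print("   ",*tri(rs))
cv2.imwrite("pics/b.png",c["color"])
E
```

```text
time_s: 2.58
position: [0.4294, -0.0106, 0.2812]
tool_rot: [2.414, 2.009, 0.001]
ft_force: [1.3, -1.2, 0.6]
opening: 0.001
time_s: 3.17
position: [0.5067, 0.147, 0.2803]
tool_rot: [-2.412, -2.012, 0.002]
ft_force: [-0.1, -0.5, -0.5]
opening: 0.006
[0.5064 0.1453 0.2806] 3.3167
orange_cap_top w {'centre': [58.8, 285.5], 'confidence': 0.6}
orange_cap_top s {'centre': [184.2, 238.8], 'confidence': 0.51}
orange_cap_top t {'centre': [177.5, 230.9], 'confidence': 0.51}
    [0.5427 0.2363 0.1558] [np.float64(0.0032470325069069543), np.float64(0.005607150676124828), np.float64(0.0024442339676922524)]
blue_cap_top w {'centre': [248.2, 282.0], 'confidence': 0.36}
blue_cap_top s {'centre': [169.3, 304.8], 'confidence': 0.71}
blue_cap_top t {'centre': [195.3, 318.3], 'confidence': 0.44}
    [0.5149 0.065  0.134 ] [np.float64(0.0031377113818871587), np.float64(0.0017770052052874493), np.float64(0.0019252511499018772)]
lever_knob w {'centre': [167.8, 220.8], 'confidence': 0.95}
lever_knob s {'centre': [189.8, 281.1], 'confidence': 0.57}
    [0.4752 0.1614 0.1535] [np.float64(0.0015567951142344718)
[... 614 characters left out ...]
523022278684), np.float64(0.00492618216713669)]
orange_cartridge w {'centre': [69.8, 277.7], 'confidence': 0.73}
orange_cartridge s {'centre': [216.0, 237.5], 'confidence': 0.69}
orange_cartridge t {'centre': [188.9, 235.5], 'confidence': 0.8}
    [0.5412 0.2369 0.0446] [np.float64(0.0033594193224439858), np.float64(0.002630115200651469), np.float64(0.0059058118941604934)]
blue_cartridge w {'centre': [211.1, 278.8], 'confidence': 0.78}
blue_cartridge s {'centre': [198.1, 297.2], 'confidence': 0.85}
blue_cartridge t {'centre': [199.3, 306.5], 'confidence': 0.42}
    [0.5176 0.0749 0.0393] [np.float64(0.0026150534559793797), np.float64(0.0030008606993184683), np.float64(0.0016368288680776771)]
```

View pics/b.png

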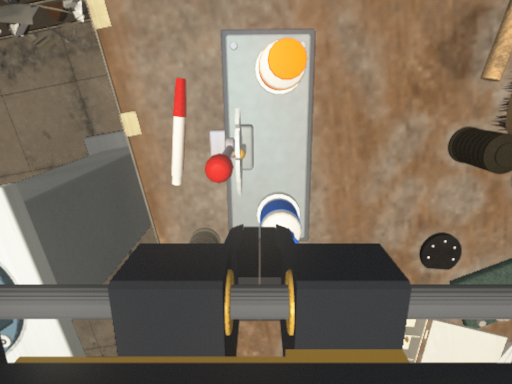

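The wrist view shows the orange cap at (288,59), the knob at (218,168) and the blue cap partly hidden behind the fingers. I'll refine with colour blobs at the known heights.

```bash
cat >> h.py <<'E'
def blob(c,h0,h1,smin=150,vmin=90,box=None):
    hsv=cv2.cvtColor(c["color"],cv2.COLOR_BGR2HSV); m=cv2.inRange(hsv,(h0,smin,vmin),(h1,255,255))
    if box: k=np.zeros_like(m); k[box[0]:box[1],box[2]:box[3]]=1; m*=k
    n,l,st,ce=cv2.connectedComponentsWithStats(m); i=1+np.argmax(st[1:,4]); (x,y),rad=cv2.minEnclosingCircle(np.argwhere(l==i)[:,::-1].astype(np.float32)); return (y,x),rad,st[i]
E
python3 - <<'E'
from h import *
np.set_printoptions(precision=4,suppress=True)
c=r.grab_frame("wrist")
p,rad,st=blob(c,8,22,180,180,(30,110,240,330)); print(p,rad,st,[atz(c,p,z) for z in(.142,.156)])
p,rad,st=blob(c,0,5,150,90,(140,200,190,250)); print(p,rad,st,atz(c,p,.165))
q=[atz(c,x,.04) for x in((30,223),(30,314),(239,309))]; print(q, np.degrees(np.arctan2(*(q[1]-q[0])[1::-1])),np.degrees(np.arctan2(*(q[1]-q[2])[:2])))
M=np.array([[np.cos(a:=np.radians(-10.4)),-np.sin(a)],[np.sin(a),np.cos(a)]]); print("base origin",q[0][:2]-M@[-.04,.125],q[1][:2]-M@[.06,.125])
E
```

```text
(57.5, 286.1111145019531) 20.1588077545166 [ 267   38   39   40 1195] [array([0.5466, 0.2407, 0.142 ]), array([0.5453, 0.2395, 0.156 ])]
(167.2796630859375, 218.07627868652344) 14.097196578979492 [205 154  27  28 578] [0.4757 0.1654 0.165 ]
[array([0.4932, 0.2896, 0.04  ]), array([0.5907, 0.2716, 0.04  ]), array([0.5505, 0.0267, 0.04  ])] -10.458479548353088 9.311843016808847
base origin [0.5099 0.1594] [0.5091 0.1595]
```

```bash
python3 -m pendant '[{"tx":0.5,"ty":1.1,"tz":0,"ax":0,"ay":0,"az":0},{"tx":1,"ty":2.2,"tz":0,"ax":0,"ay":0,"az":0},{"tx":1.32,"ty":3.1,"tz":-0.8,"ax":0,"ay":0,"az":0},{"tx":1.32,"ty":3.1,"tz":-1.8,"ax":0,"ay":0,"az":0},{"tx":1.32,"ty":3.1,"tz":-2.8,"ax":0,"ay":0,"az":0},{"tx":1.32,"ty":3.1,"tz":-3.6,"ax":0,"ay":0,"az":0},{"tx":1.32,"ty":3.1,"tz":-3.8,"ax":0,"ay":0,"az":0},{"tx":1.32,"ty":3.1,"tz":-3.8,"ax":0,"ay":0,"az":0}]'
python3 -m pendant '[{"tx":0,"ty":0,"tz":-0.15,"ax":0,"ay":0,"az":0},{"tx":0,"ty":0,"tz":-0.3,"ax":0,"ay":0,"az":0},{"tx":0,"ty":0,"tz":-0.4,"ax":0,"ay":0,"az":0},{"tx":0,"ty":0,"tz":-0.5,"ax":0,"ay":0,"az":0}]'
python3 -m pendant '[{"tx":0,"ty":0,"tz":-0.1,"ax":0,"ay":0,"az":0},{"tx":0,"ty":0,"tz":-0.2,"ax":0,"ay":0,"az":0},{"tx":0,"ty":0,"tz":-0.3,"ax":0,"ay":0,"az":0},{"tx":0,"ty":0,"tz":-0.3,"ax":0,"ay":0,"az":0}]'
```

```text
time_s: 5.08
position: [0.5449, 0.239, 0.1645]
tool_rot: [-2.413, -2.008, 0.007]
ft_force: [-0.3, -0.3, 0.9]
opening: 0.001
time_s: 5.42
position: [0.5476, 0.2395, 0.1536]
tool_rot: [2.414, 2.008, 0.004]
ft_force: [-0.8, -0.5, 6.0]
opening: 0.005
time_s: 5.75
position: [0.5466, 0.2393, 0.1424]
tool_rot: [2.415, 2.009, 0.001]
ft_force: [1.2, 0.4, 0.4]
opening: 0.005
```

```bash
python3 -m pendant '[{"tx":0,"ty":0,"tz":-0.05,"ax":0,"ay":0,"az":0},{"tx":0,"ty":0,"tz":-0.1,"ax":0,"ay":0,"az":0},{"tx":0,"ty":0,"tz":-0.1,"ax":0,"ay":0,"az":0},{"tx":0,"ty":0,"tz":-0.1,"ax":0,"ay":0,"az":0}]'
```

```text
time_s: 6.08
position: [0.5468, 0.2394, 0.1421]
tool_rot: [2.414, 2.009, 0.001]
ft_force: [-6.3, -2.7, 16.7]
opening: 0.004
```

```bash
python3 -m pendant '[{"tx":0,"ty":0,"tz":1,"ax":0,"ay":0,"az":0},{"tx":0,"ty":0,"tz":2.2,"ax":0,"ay":0,"az":0},{"tx":-0.2,"ty":-0.8,"tz":3.2,"ax":0,"ay":0,"az":0},{"tx":-0.4,"ty":-2,"tz":3.6,"ax":0,"ay":0,"az":0},{"tx":-0.6,"ty":-3.3,"tz":3.6,"ax":0,"ay":0,"az":0},{"tx":-0.8,"ty":-4.6,"tz":3.6,"ax":0,"ay":0,"az":0},{"tx":-1,"ty":-5.9,"tz":3.6,"ax":0,"ay":0,"az":0},{"tx":-1.3,"ty":-7.2,"tz":3.6,"ax":0,"ay":0,"az":0}]'
python3 -m pendant '[{"tx":-0.2,"ty":-1.3,"tz":0,"ax":0,"ay":0,"az":0},{"tx":-0.2,"ty":-1.4,"tz":0,"ax":0,"ay":0,"az":0},{"tx":-0.2,"ty":-1.4,"tz":0,"ax":0,"ay":0,"az":0},{"tx":-0.2,"ty":-1.4,"tz":0,"ax":0,"ay":0,"az":0},{"tx":-0.2,"ty":-1.4,"tz":0,"ax":0,"ay":0,"az":0}]' 0.4
python3 - <<'E'
from h import *
np.set_printoptions(precision=4,suppress=True)
c=r.grab_frame("wrist"); s=r.sense(); print(s["position"],s["time_s"])
p=r.pinpoint(c,"blue_cap_top"); print(p)
b=blob(c,100,125,150,90); print(b)
t=[r.grab_frame(k) for k in("scene","top")]; rs=[ray(c,b[0])]
for i in t:
    q=r.pinpoint(i,"blue_cap_top")
    if q: rs.append(ray(i,q[0]["centre"]))
print(tri(rs),[atz(c,b[0],z) for z in(.142,.156)], atz(c,p[0]["centre"],.142) if p else 0)
q=r.pinpoint(c,"orange_cap_top"); print(q)
cv2.imwrite("pics/c.png",np.hstack([c["color"][:,:],t[0]["color"][130:260,190:340].repeat(2,0).repeat(2,1)[:260].copy() if 0 else cv2.copyMakeBorder(cv2.resize(t[0]["color"][140:250,210:330],(286,262)),0,122,0,0,cv2.BORDER_CONSTANT)]))
E
```

```text
time_s: 6.75
position: [0.5065, 0.022, 0.2474]
tool_rot: [-2.414, -2.01, 0.001]
ft_force: [1.2, 0.0, -0.4]
opening: 0.01
time_s: 7.17
position: [0.5014, -0.0174, 0.2474]
tool_rot: [-2.413, -2.01, 0.0]
ft_force: [0.1, 0.3, 0.2]
opening: 0.361
[ 0.5014 -0.0172  0.2475] 7.2167
[{'centre': [63.5, 257.1], 'confidence': 0.71}]
((67.0, 259.0), 20.880712509155273, array([246,  47,  32,  41, 414], dtype=int32))
(array([0.5154, 0.0697, 0.1369]), [np.float64(0.002854666920918744), np.float64(0.0004960904933624652), np.float64(0.0025457706061616267)]) [array([0.5173, 0.0713, 0.142 ]), array([0.5172, 0.0703, 0.156 ])] [0.5164 0.074  0.142 ]
[]
```

View pics/c.png

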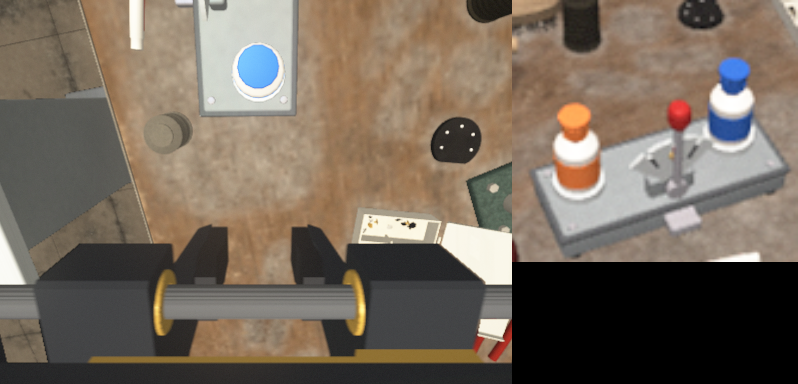

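The wrist view puts the blue cap at (259,66), and the scene crop shows the orange cap low on its shoulder. The blue target is about (0.5165, 0.0715).

```bash
python3 -m pendant '[{"tx":0.2,"ty":1.2,"tz":0,"ax":0,"ay":0,"az":0},{"tx":0.4,"ty":2.4,"tz":0,"ax":0,"ay":0,"az":0},{"tx":0.5,"ty":2.95,"tz":-0.4,"ax":0,"ay":0,"az":0},{"tx":0.5,"ty":2.95,"tz":-1.4,"ax":0,"ay":0,"az":0},{"tx":0.5,"ty":2.95,"tz":-2.4,"ax":0,"ay":0,"az":0},{"tx":0.5,"ty":2.95,"tz":-3.2,"ax":0,"ay":0,"az":0},{"tx":0.5,"ty":2.95,"tz":-3.9,"ax":0,"ay":0,"az":0},{"tx":0.5,"ty":2.95,"tz":-4.3,"ax":0,"ay":0,"az":0}]' 0.4
python3 -m pendant '[{"tx":0,"ty":0,"tz":-0.05,"ax":0,"ay":0,"az":0},{"tx":0,"ty":0,"tz":-0.05,"ax":0,"ay":0,"az":0},{"tx":0,"ty":0,"tz":-0.05,"ax":0,"ay":0,"az":0}]'
python3 -m pendant '[{"tx":0,"ty":0,"tz":0,"ax":0,"ay":0,"az":0},{"tx":0,"ty":0,"tz":0,"ax":0,"ay":0,"az":0},{"tx":0,"ty":0,"tz":0,"ax":0,"ay":0,"az":0},{"tx":0,"ty":0,"tz":0,"ax":0,"ay":0,"az":0},{"tx":0,"ty":0,"tz":0,"ax":0,"ay":0,"az":0},{"tx":0,"ty":0,"tz":0,"ax":0,"ay":0,"az":0}]' -1 25
```

```text
time_s: 8.18
position: [0.5148, 0.0703, 0.1161]
tool_rot: [-2.412, -2.009, 0.004]
ft_force: [-0.9, 0.1, -0.0]
opening: 0.697
time_s: 8.43
position: [0.5174, 0.0698, 0.1185]
tool_rot: [2.414, 2.009, 0.002]
ft_force: [0.2, -0.1, 0.4]
opening: 0.7
time_s: 8.93
position: [0.5163, 0.0699, 0.1176]
tool_rot: [-2.415, -2.009, 0.0]
ft_force: [-2.8, 0.8, 4.0]
opening: 0.311
```

Grip opening is 27 mm, so the fingers hold the ribbed part under the lip. Now pulling up.

```bash
python3 -m pendant '[{"tx":0,"ty":0,"tz":0.1,"ax":0,"ay":0,"az":0},{"tx":0,"ty":0,"tz":0.2,"ax":0,"ay":0,"az":0},{"tx":0,"ty":0,"tz":0.3,"ax":0,"ay":0,"az":0},{"tx":0,"ty":0,"tz":0.4,"ax":0,"ay":0,"az":0},{"tx":0,"ty":0,"tz":0.48,"ax":0,"ay":0,"az":0},{"tx":0,"ty":0,"tz":0.5,"ax":0,"ay":0,"az":0},{"tx":0,"ty":0,"tz":0.5,"ax":0,"ay":0,"az":0}]'
```

```text
time_s: 9.52
position: [0.5162, 0.0699, 0.132]
tool_rot: [-2.415, -2.009, 0.0]
ft_force: [0.6, 0.9, -6.8]
opening: 0.309
```

```bash
python3 -m pendant '[{"tx":0,"ty":0,"tz":0.04,"ax":0,"ay":0,"az":0},{"tx":0,"ty":0,"tz":0.06,"ax":0,"ay":0,"az":0},{"tx":0,"ty":0,"tz":0.06,"ax":0,"ay":0,"az":0},{"tx":0,"ty":0,"tz":0.06,"ax":0,"ay":0,"az":0}]'
python3 -m pendant '[{"tx":0,"ty":0,"tz":-0.06,"ax":0,"ay":0,"az":0},{"tx":0,"ty":0,"tz":-0.06,"ax":0,"ay":0,"az":0},{"tx":0,"ty":0,"tz":-0.06,"ax":0,"ay":0,"az":0},{"tx":0,"ty":0,"tz":-0.06,"ax":0,"ay":0,"az":0}]' 0.4
python3 -m pendant '[{"tx":0,"ty":0,"tz":0.6,"ax":0,"ay":0,"az":0},{"tx":0,"ty":0,"tz":1.6,"ax":0,"ay":0,"az":0},{"tx":0,"ty":0,"tz":2.8,"ax":0,"ay":0,"az":0},{"tx":0,"ty":0,"tz":3.8,"ax":0,"ay":0,"az":0},{"tx":0,"ty":-1.2,"tz":3.8,"ax":0,"ay":0,"az":0},{"tx":0,"ty":-2.4,"tz":3.8,"ax":0,"ay":0,"az":0},{"tx":0,"ty":-2.9,"tz":3.8,"ax":0,"ay":0,"az":0},{"tx":0,"ty":-2.9,"tz":3.8,"ax":0,"ay":0,"az":0}]'
python3 - <<'E'
from h import *
np.set_printoptions(precision=4,suppress=True)
c=r.grab_frame("wrist"); t=[r.grab_frame(k) for k in("scene","top")]; s=r.sense(); print(s["position"],s["time_s"],s["ft_force"])
for n in("blue_cap_top","orange_cap_top","lever_knob"):
    rs=[]
    for i in [c]+t:
        q=r.pinpoint(i,n)
        if q: rs.append(ray(i,q[0]["centre"]))
    if len(rs)>1: print(n,tri(rs))
cv2.imwrite("pics/d.png",np.hstack([cv2.resize(t[0]["color"][140:250,210:330],(400,366)),cv2.resize(c["color"],(400,366))]))
E
```

```text
time_s: 9.85
position: [0.516, 0.0699, 0.1324]
tool_rot: [-2.414, -2.009, 0.001]
ft_force: [6.9, 0.5, -18.1]
opening: 0.311
time_s: 10.18
position: [0.517, 0.0698, 0.1331]
tool_rot: [2.414, 2.009, 0.001]
ft_force: [0.2, -0.5, 0.4]
opening: 0.59
time_s: 10.85
position: [0.5168, -0.02, 0.2473]
tool_rot: [2.416, 2.004, 0.001]
ft_force: [0.2, 0.3, -1.1]
opening: 0.699
[ 0.5164 -0.0167  0.2465] 11.0 [0.262  0.4188 0.1074]
blue_cap_top (array([0.5139, 0.0702, 0.1521]), [np.float64(0.0028169928818960613), np.float64(0.0007841386863620168), np.float64(0.0033037908790996785)])
orange_cap_top (array([0.5442, 0.236 , 0.1351]), [np.float64(0.000998922334161983), np.float64(0.0009989223341619275)])
lever_knob (array([0.4768, 0.1624, 0.1505]), [np.float64(0.0017137748901443154), np.float64(0.0017137748901443406)])
```

View pics/d.png

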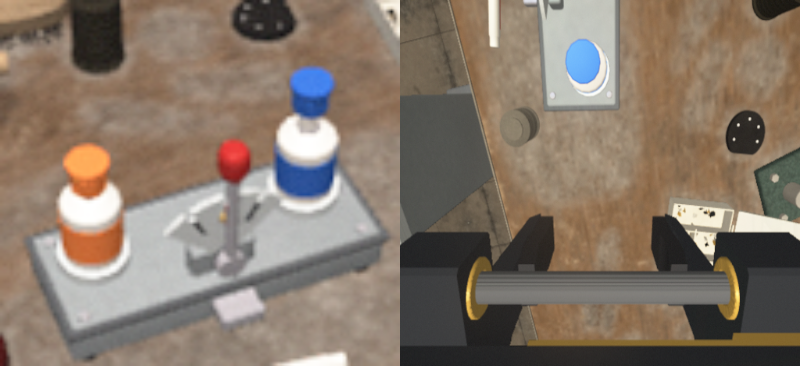

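The scene crop shows the blue cap up with its neck visible, the orange cap down and the lever upright. Next is the lever, pushing from the orange side towards −y.

```bash
python3 -m pendant '[{"tx":-0.2,"ty":1.3,"tz":0.2,"ax":0,"ay":0,"az":0},{"tx":-0.4,"ty":2.6,"tz":0.2,"ax":0,"ay":0,"az":0},{"tx":-0.6,"ty":3.9,"tz":0.2,"ax":0,"ay":0,"az":0},{"tx":-0.8,"ty":5.2,"tz":0.2,"ax":0,"ay":0,"az":0},{"tx":-1,"ty":6.4,"tz":0.2,"ax":0,"ay":0,"az":0},{"tx":-1.15,"ty":7.2,"tz":0,"ax":0,"ay":0,"az":0},{"tx":-1.15,"ty":7.2,"tz":0,"ax":0,"ay":0,"az":0},{"tx":-1.15,"ty":7.2,"tz":-0.3,"ax":0,"ay":0,"az":0}]' -1
python3 -m pendant '[{"tx":0,"ty":0,"tz":-1,"ax":0,"ay":0,"az":0},{"tx":0,"ty":0,"tz":-2,"ax":0,"ay":0,"az":0},{"tx":0,"ty":0,"tz":-2.8,"ax":0,"ay":0,"az":0},{"tx":0,"ty":0,"tz":-2.9,"ax":0,"ay":0,"az":0},{"tx":0,"ty":0,"tz":-2.9,"ax":0,"ay":0,"az":0},{"tx":0,"ty":0,"tz":-2.9,"ax":0,"ay":0,"az":0}]'
```

```text
time_s: 12.12
position: [0.4824, 0.2001, 0.2383]
tool_rot: [2.41, 2.012, 0.003]
ft_force: [-0.6, -0.7, 0.6]
opening: 0.119
time_s: 12.62
position: [0.4828, 0.1981, 0.1511]
tool_rot: [2.416, 2.008, 0.001]
ft_force: [0.7, 0.0, 0.6]
opening: 0.006
```

```bash
python3 -m pendant '[{"tx":-0.06,"ty":-0.3,"tz":0,"ax":0,"ay":0,"az":0},{"tx":-0.11,"ty":-0.6,"tz":-0.05,"ax":0,"ay":0,"az":0},{"tx":-0.16,"ty":-0.9,"tz":-0.1,"ax":0,"ay":0,"az":0},{"tx":-0.22,"ty":-1.2,"tz":-0.15,"ax":0,"ay":0,"az":0},{"tx":-0.27,"ty":-1.5,"tz":-0.2,"ax":0,"ay":0,"az":0},{"tx":-0.32,"ty":-1.75,"tz":-0.25,"ax":0,"ay":0,"az":0},{"tx":-0.36,"ty":-1.95,"tz":-0.3,"ax":0,"ay":0,"az":0},{"tx":-0.36,"ty":-1.95,"tz":-0.3,"ax":0,"ay":0,"az":0}]'
python3 -m pendant '[{"tx":-0.02,"ty":-0.1,"tz":0,"ax":0,"ay":0,"az":0},{"tx":-0.03,"ty":-0.15,"tz":0,"ax":0,"ay":0,"az":0},{"tx":-0.03,"ty":-0.15,"tz":0,"ax":0,"ay":0,"az":0}]'
```

```text
time_s: 13.28
position: [0.4707, 0.1387, 0.1411]
tool_rot: [2.416, 2.007, -0.001]
ft_force: [-0.2, -0.2, -0.6]
opening: 0.003
time_s: 13.53
position: [0.4704, 0.1364, 0.1412]
tool_rot: [-2.415, -2.008, -0.002]
ft_force: [1.4, 3.9, -0.7]
opening: 0.005
```

```bash
python3 -m pendant '[{"tx":-0.01,"ty":-0.06,"tz":0,"ax":0,"ay":0,"az":0},{"tx":-0.02,"ty":-0.1,"tz":0,"ax":0,"ay":0,"az":0},{"tx":-0.02,"ty":-0.1,"tz":0,"ax":0,"ay":0,"az":0}]'
python3 -m pendant '[{"tx":0.1,"ty":0.6,"tz":0,"ax":0,"ay":0,"az":0},{"tx":0.2,"ty":1.2,"tz":0.3,"ax":0,"ay":0,"az":0},{"tx":0.2,"ty":1.2,"tz":1.5,"ax":0,"ay":0,"az":0},{"tx":0.2,"ty":1.2,"tz":2.8,"ax":0,"ay":0,"az":0},{"tx":0.2,"ty":0,"tz":3.7,"ax":0,"ay":0,"az":0},{"tx":0.2,"ty":-1.3,"tz":4,"ax":0,"ay":0,"az":0},{"tx":0.2,"ty":-2.6,"tz":4.3,"ax":0,"ay":0,"az":0},{"tx":0.2,"ty":-2.6,"tz":4.3,"ax":0,"ay":0,"az":0}]'
python3 -m pendant '[{"tx":0.2,"ty":-1.2,"tz":0,"ax":0,"ay":0,"az":0},{"tx":0.3,"ty":-2.4,"tz":0,"ax":0,"ay":0,"az":0},{"tx":0.4,"ty":-3.2,"tz":0,"ax":0,"ay":0,"az":0},{"tx":0.4,"ty":-3.2,"tz":0,"ax":0,"ay":0,"az":0},{"tx":0.4,"ty":-3.2,"tz":0,"ax":0,"ay":0,"az":0}]'
python3 - <<'E'
from h import *
np.set_printoptions(precision=4,suppress=True)
c=r.grab_frame("wrist"); t=[r.grab_frame(k) for k in("scene","top")]; s=r.sense(); print(s["position"],s["time_s"],s["ft_force"])
for n in("blue_cap_top","orange_cap_top","lever_knob","thread_spool","polish_tin","marker"):
    rs=[]
    for i in [c]+t:
        q=r.pinpoint(i,n)
        if q: rs.append(ray(i,q[0]["centre"]))
    if len(rs)>1: print(n,tri(rs))
p,rad,st=blob(c,0,5,150,90,(60,250,150,300)); print("knob",p,rad,atz(c,p,.15))
cv2.imwrite("pics/e.png",np.hstack([cv2.resize(t[0]["color"][140:250,210:330],(400,366)),cv2.resize(c["color"],(400,366))]))
E
```

```text
time_s: 13.78
position: [0.4702, 0.1359, 0.1413]
tool_rot: [-2.413, -2.006, -0.009]
ft_force: [4.3, 16.9, -4.1]
opening: 0.008
time_s: 14.45
position: [0.477, 0.049, 0.2728]
tool_rot: [2.416, 2.0, 0.001]
ft_force: [-0.2, 0.4, 0.5]
opening: 0.002
time_s: 14.87
position: [0.4875, -0.042, 0.2698]
tool_rot: [-2.417, -2.006, 0.001]
ft_force: [0.2, 0.4, -0.3]
opening: 0.005
[ 0.4874 -0.0401  0.27  ] 15.0167 [-0.1202  0.5974 -0.1245]
blue_cap_top (array([0.517 , 0.0706, 0.1509]), [np.float64(0.0034741471341244194), np.float64(0.0017042432575597728), np.float64(0.004427662254473379)])
orange_cap_top (array([0.5388, 0.2395, 0.1366]), [np.float64(0.0034609052716596325), np.float64(0.0034609052716597566)])
lever_knob (array([0.4645, 0.1115, 0.1508]), [np.float64(0.005721465617509357), np.float64(0.005721465617509424)])
thread_spool (array([0.406 , 0.0288, 0.0159]), [np.float64(0.005461624772708575), np.float64(0.004846180949404372), np.float64(0.0034114092660190313)])
polish_tin (array([ 0.5341,  0.3614, -0.0107]), [np.float64(0.0004449195427919382), np.float64(0.00044491954279174493)])
marker (array([ 0.4463,  0.1347, -0.0405]), [np.float64(0.11317696391902012), np.float64(0.030026658524715796), np.float64(0.09471619603855007)])Traceback (most recent call last):
  File "<stdin>", line 10, in <module>
  File "h.py", line 19, in blob
    n,l,st,ce=cv2.connectedComponentsWithStats(m); i=1+np.argmax(st[1:,4]); (x,y),rad=cv2.minEnclosingCircle(np.argwhere(l==i)[:,::-1].astype(np.float32)); return (y,x),rad,st[i]
                                                       ~~~~~~~~~^^^^^^^^^^
    return _wrapfunc(a, 'argmax', axis=axis, out=out, **kwds)
    return bound(*args, **kwds)
ValueError: attempt to get argmax of an empty sequence
```

```bash
python3 - <<'E'
from h import *
c=r.grab_frame("scene");t=r.grab_frame("top")
for i in(c,t): print(r.pinpoint(i,"marker")[:2],r.pinpoint(i,"lever_knob")[:2],r.pinpoint(i,"notch_right")[:2])
cv2.imwrite("pics/f.png",np.hstack([cv2.resize(c["color"][140:270,180:360],(400,289)),cv2.resize(t["color"][150:280,160:340],(400,289))]))
E
```

```text
[{'centre': [254.4, 289.6], 'confidence': 0.76}] [{'centre': [248.3, 196.9], 'confidence': 0.62}, {'centre': [187.5, 300.2], 'confidence': 0.61}] [{'centre': [181.8, 299.4], 'confidence': 0.92}]
[{'centre': [243.4, 255.0], 'confidence': 0.6}] [{'centre': [216.2, 294.4], 'confidence': 0.52}] [{'centre': [218.2, 293.9], 'confidence': 0.79}]
```

View pics/f.png

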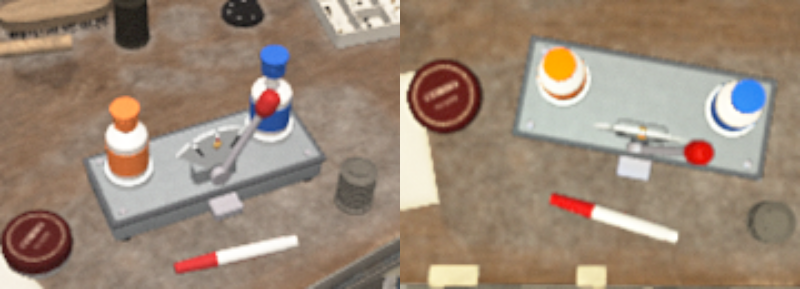

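The lever leans to the blue side, with the knob at the network's right-notch pixel (top view 216,294 against 218,294). The orange cap is down, the blue cap is up, and the tin, marker and spool are unmoved. Handing in.

```bash
python3 -c "
from station import r
print(r.hand_in(), r.sense()['time_s'])"
```

```text
the job is handed in; nothing more can be done
the job is handed in; nothing more can be done
```

The dispenser is set up for blue and the job is handed in; `hand_in` gives no verdict. I did the three steps in the required order and had finished them by about 15 s of the 48 s allowed.

- **Orange cap:** I pressed it down with the shut fingers. It gave way and stopped with its top at 142 mm, the stated shut height, with 17 N on it.
- **Blue cap:** I gripped it and pulled it up about 14 mm to its stop, with 18 N on it. The pictures show it raised, and the last camera estimate of its top was 151 mm against the stated 156 mm, within the usual camera scatter.
- **Lever:** I pushed the knob to the blue (right) side until it hit its stop, then backed off. In the last pictures the knob is within about 2 pixels of the right notch in the top view, and 6 pixels in the scene view.
- **Other objects:** The spool and tin were re-measured within about 15 mm of their first estimates. The marker's pixels moved by 1 to 3, so I judge all three unmoved.

**Checks that failed or disagreed:**
- The final colour-blob check on the knob in the wrist view found nothing.
- One three-view position for the marker was inconsistent, but the two fixed cameras agreed with the start.
- Late estimates of the orange cap's top (135 to 137 mm) were a little under the 142 mm felt by contact.

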